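Hold a belt tensioner back past its click

ROBOT

A 6-joint arm with a two-finger parallel gripper is mounted at the origin on a cart in front of the work surface, level with it; the furniture and walls round the work are solid. World frame = base frame: x ahead of the robot, y to its left, z up, the work surface at z = 0. Lengths are in m, angles in rad, forces in N, time in s.
With the tool pointing down it reaches from about 0.35 to 0.775 m from the base axis. Payload 7.3 kg.
Tool frame: the origin (TCP) lies on the front face of the gripper's body, between the roots of the fingers; the fingertips stand 66 mm ahead of it and the grasp point (between the pads) lies 47 mm ahead of it; z points along the fingers, y is the direction in which the jaws open and shut (so a half turn about z gives the same grasp; the last joint's range is limited). The gripper opens to 92 mm and grips with 3 to 60 N. Pads are 19 mm wide; open, the fingers measure 130 mm over their backs; the gripper's body (75 mm by 190 mm) begins 47 mm behind the grasp point.
Start: joints at [1.117, 0.342, 1.524, -0, 1.275, -0.146], TCP at [0.159, 0.5, 0.292] pointing down, gripper open.
Joint ranges: [-2.53, 2.53], [-0.77, 2.02], [0.04, 2.7], [-1, 4.14], [0.28, 2.66], [-3.11, 3.11]. Speed limits (rad/s): [2.57, 2.57, 3.14, 3.14, 3.14, 3.14].

INTERFACE

Orientations are given as [roll, pitch, yaw] about the fixed x, y, z axes, in that order (R = Rz(yaw) Ry(pitch) Rx(roll)).
In Python, from cell import observe, read_camera, hand_in, search_frame, tip_of gives the robot as it stands. The module is installed in compiled form; this text tells all that it offers.
- The arm moves only by the tool apply_moves, never from a script. Its argument "motion" is a list of rows, each an object with "offset": the shift along the tool's x, y, z in mm, a list of three; "rotation": the turn, a rotation vector about the tool's x, y, z in rad, a list of three. In form: [{"offset": [x, y, z], "rotation": [rx, ry, rz]}, ...]. A call has 1 to 12 rows; each row shifts and turns the pose as measured when the row begins, along the tool's axes as they then stand; what a row does not reach is not made up. A row lasts 1/12 s, in which the tool goes at most 41.7 mm and 7.16 degrees, less where a joint would pass 70% of its speed; a pose out of reach is approached as far as the arm can. A call with a gripper value outside its range is refused whole. "grip" is the closure, from 0 (fully open) to 1 (shut), set as the call begins (left out, the last holds). The fingers move at their own pace and stop on an object; "grip_force" is the grip in N (left out, the last holds). Time passes only in rows, so rows that do not move let the fingers close. It gives the time, the measured TCP pose, the force and the opening at its end, in the units of the state.
- observe(): the state, without advancing time (a new reading comes with each control period).
- read_camera(name): name is "side" or "top"; returns a dict with "img" (420x560x3 uint8, red, green, blue), "camera_matrix" (3x3 intrinsics, pixels), "R" (3x3) and "t" (3): a world point X has camera coordinates R X + t. Camera axes: x right, y down, z forward; pixel columns grow to the right and rows downward; lengths in m; the calibration is good to about 2 mm. A picture is of the moment at which its call begins. There is no depth.
- hand_in(): hands the job in, once; it reports no verdict.
Trained networks look in a picture, given as the dict that the camera call returned (one of the last four; its "shot" number tells which), for a name from the list of things; names that differ only in an ending like _2 or _b are one class to them, and where a whole thing is asked for, a point or a joint stands for the part that bears it (a point fixed in the world has none). Each returns a list of dicts, best first, with "score" (0 to 1); they miss things now and then, are a little off and sometimes report something else, mostly with a low value. They report only what shows in the picture. A call takes as long as a camera call. They do not tell look-alikes from the thing itself.
- search_frame(query, picture): "location" ([x, y, z] in m, in world coordinates, good to about 4 mm: the middle of the surface that is visible of it).
- tip_of(query, picture): "location" ([x, y, z] in m, in world coordinates, good to about 4 mm: a listed point, or the origin of a listed thing).
The state is a dict: "time": time; "qpos": joint angles; "qvel": joint speeds; "joint_efforts": joint torques, N m; "tool_pos": TCP position; "tool_rot": TCP orientation; "contact_force": force on the tool from outside, world axes, zero at the start; "torque": the same for the moment, N m; "opening": finger opening in m.
Only numpy, scipy, OpenCV 4.12 (cv2) and the standard library are available. Lean on these libraries where they do the work, as an engineer would, in place of code of your own. Each camera call takes 0.05 s, during which the arm holds its last target.

TASK

Get the belt tensioner ready for a new belt: lift the loose orange dust cap off its idler roller and set it, still open side down, fully into the round grey cap holder. Then push the sprung arm by its roller back past the ratchet click until the red pointer stands in the green part of the scale, and finish holding it there still: the click does not lock, so do not let go. Leave the other things on the bench where they are.

Things in the scene. Friction and masses are not known exactly. Their poses are not given: they have to be found in the camera images.
- tensioner_base: Aluminium base plate of the belt tensioner, 122 (x) x 150 (y) x 10 mm, bolted down; origin at the centre of its underside, z up. The arm's upright pivot is at (0, -48 mm). Sprung pawl with red button, 34 mm high, on the pivot's +x side. Scale arc on the plate: white, then green, then red; a red pointer on the arm's end runs over it. Two rubber stop posts, 36 mm high, beside the arm.
- pivot (a point): Point on the upright axis about which the tensioner arm swings, 78 mm above the bench (level with the roller's top).
- roller_top (a point): Centre of the top face of the black idler roller on the arm's end: upright cylinder, 28 mm diameter, fixed to the arm, 36 to 78 mm above the bench, 85 mm from the pivot axis; moves with the arm. Grip it from above or push it from the side. The blue bar below it is 18 mm wide, 28 to 36 mm above the bench.
- tension_arm (a joint): Angle of the blue arm (rad): 0 at rest, end stop 0.82; grows clockwise seen from above. At 0 the roller lies 0.41 rad from the base's +y towards -x of the pivot; it moves towards +x. A spring drives it back: about 3.5 N at the roller at rest, 7 N at 0.6. The click adds some 2 N from 0.27 to 0.40, then gives way up to 0.53; it does not lock. Green zone 0.54 to 0.72.
- dust_cap: Loose orange plastic dust cap, an upside-down cup, 40 mm outer diameter, 40 mm high (32 mm inside diameter, 34 mm deep, about 40 g), open side down; origin at the centre of its open rim (underside), z up. At the start it sits over the idler roller, underside 44 mm above the bench; it must rise 36 mm to come clear.
- cap_holder: Grey round cap holder, bolted to the bench: a shallow cup of 53 mm outer and 45 mm inner diameter on a 70 x 56 x 5 mm foot; inner floor 6 mm and rim 18 mm above the bench; origin at the centre of its underside. A cap seated in it has its underside on the inner floor.
- blank_flange: Bystander: metal blank flange, 40 mm diameter, 10 mm high; origin at the centre of its underside. Leave it.
- spanner: Bystander: steel spanner, 181 x 30 x 7 mm, lying along its x axis; origin at the centre of its underside. Leave it.
- epoxy_puck: Bystander: brown round epoxy puck, 40 mm diameter, 22 mm high; origin at the centre of its underside. Leave it.
Not all that is in view belongs to the job. There is more than one size of the dust_cap; the job needs the larger.

How it is judged:
On the way, in this order (a step that is already met when the one before it is completed fails the run):
1. the dust cap sits in the cap holder, let go, with the arm at rest (horizontal distance between dust_cap and cap_holder below 0.006 m and z of dust_cap in the frame of cap_holder between 0.002 and 0.01 m and angle between dust_cap's own z axis and vertical below 0.12 rad and contact force between the fingers and dust_cap below 0.1 N and value of joint tension_arm below 0.15 rad), for 0.3 s.
2. the arm is pushed past the click into the green zone (value of joint tension_arm between 0.52 and 0.74 rad and contact force between the fingers and tensioner_base above 1.5 N), for 0.2 s.
At the end, for the whole second after the job is handed in: The fingers hold the tensioner arm still (under 0.1 rad/s) at 0.52 to 0.74 rad, pushing over 1.5 N; the cap stands released in the holder, open side down, within 6 mm of its centre, underside 2 to 10 mm above the holder's, tilted under 0.12 rad (all of step 2 and horizontal distance between dust_cap and cap_holder below 0.006 m and z of dust_cap in the frame of cap_holder between 0.002 and 0.01 m and angle between dust_cap's own z axis and vertical below 0.12 rad and contact force between the fingers and dust_cap below 0.1 N and velocity of joint tension_arm between -0.1 and 0.1 rad/s); the arm keeps its last pose, push and grip.
It fails at once if a bystander (flange, spanner or puck) is moved more than 30 mm (distance of any of blank_flange, spanner, epoxy_puck from where it was at the start of the episode above 0.03 m).
It also fails if it takes over 45 s, if anything falls off the work surface, if the arm or the gripper's body presses on something with over 40 N, if the wrist force passes 120 N, or if a joint passes its speed limit or range.

## Working session

There is one attempt and no reset: what is moved stays moved. The work goes in short steps, Python scripts to look and compute and a tool call to move; the robot and the scene stay as the last step left them, time stands still between calls to the robot, and variables do not carry over. Pictures are saved under pics/ and viewed, and the job is handed in when it is done.

Besides the shell and the picture viewer there is one more tool, called after "Request:" as name(argument=value, ...) on one line, values as JSON. apply_moves: Moves the arm, as the interface text tells. Its arguments: {"type":"object","properties":{"motion":{"type":"array"},"grip":{"type":"number"},"grip_force":{"type":"number"}},"required":["motion"]}

```bash
mkdir -p pics; python3 - <<'E'
from cell import *
import cv2,numpy as np
np.set_printoptions(precision=4,suppress=True)
print(observe())
for n in ["side","top"]:
    p=read_camera(n); cv2.imwrite(f"pics/{n}0.png",p["img"][:,:,::-1]); print(n,p["camera_matrix"],p["R"],p["t"])
    for q in ["tensioner_base","pivot","roller_top","dust_cap","cap_holder","blank_flange","spanner","epoxy_puck"]:
        print(q,[(np.round(d["location"],4),round(d["score"],2)) for d in tip_of(q,p)][:3])
E
```

```text
{'time': 0.0, 'qpos': array([ 1.117 ,  0.3427,  1.525 , -0.    ,  1.2754, -0.146 ]), 'qvel': array([ 0.0006, -0.0001,  0.0003, -0.0002,  0.0014, -0.    ]), 'joint_efforts': array([ -0.0003, -43.1258, -24.4218,   0.0717,   0.0561,  -0.0001]), 'tool_pos': array([0.1589, 0.5   , 0.2915]), 'tool_rot': array([-3.14  , -0.0002,  2.8338]), 'contact_force': array([ 0.2937, -0.4204,  0.701 ]), 'torque': array([ 0.0129, -0.0345, -0.023 ]), 'opening': 0.09150714489654682}
side [[522.0913   0.     270.6229]
 [  0.     522.0913 214.6396]
 [  0.       0.       1.    ]] [[-0.9669 -0.255  -0.0083]
 [-0.1621  0.6392 -0.7518]
 [ 0.197  -0.7256 -0.6594]] [ 0.5826 -0.1025  1.3921]
tensioner_base [(array([0.5015, 0.3705, 0.0003]), 0.76)]
pivot [(array([0.4935, 0.3261, 0.0802]), 0.82)]
roller_top [(array([0.4705, 0.4033, 0.0806]), 0.56), (array([0.6517, 0.163 , 0.0025]), 0.27)]
dust_cap [(array([0.472 , 0.4071, 0.0452]), 0.96), (array([ 0.3827,  0.383 , -0.0022]), 0.49)]
cap_holder [(array([0.4732, 0.2069, 0.0035]), 0.75), (array([ 0.5774,  0.5678, -0.    ]), 0.17)]
blank_flange [(array([0.3645, 0.5114, 0.0002]), 0.49)]
spanner [(array([ 0.5788,  0.5689, -0.0021]), 0.64)]
epoxy_puck [(array([0.6534, 0.1656, 0.0004]), 0.55)]
top [[535.1336   0.     283.7789]
 [  0.     535.1336 200.3015]
 [  0.       0.       1.    ]] [[ 0.0118 -0.9999  0.0088]
 [-0.9978 -0.0124 -0.0657]
 [ 0.0658 -0.008  -0.9978]] [0.352  0.5265 1.0671]
tensioner_base [(array([ 0.5053,  0.3686, -0.0007]), 0.73)]
pivot [(array([0.4949, 0.3206, 0.0764]), 0.74)]
roller_top [(array([0.4712, 0.4052, 0.0746]), 0.81)]
dust_cap [(array([0.4703, 0.4032, 0.0453]), 0.81), (array([0.3794, 0.3794, 0.0031]), 0.75)]
cap_holder [(array([0.472 , 0.2117, 0.0006]), 0.75)]
blank_flange [(array([ 0.3594,  0.5109, -0.001 ]), 0.64)]
spanner [(array([0.5739, 0.5653, 0.0015]), 0.83)]
epoxy_puck [(array([ 0.6548,  0.1649, -0.0014]), 0.82)]
```

View pics/side0.png

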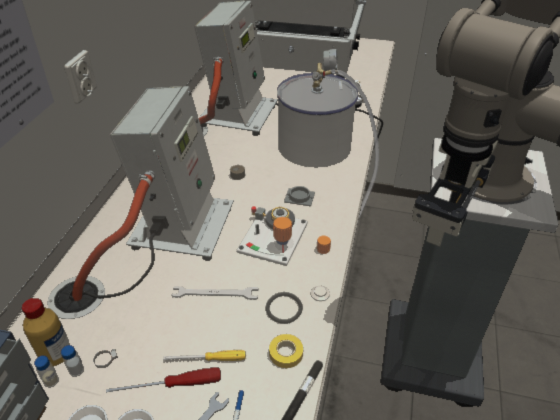

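View pics/top0.png

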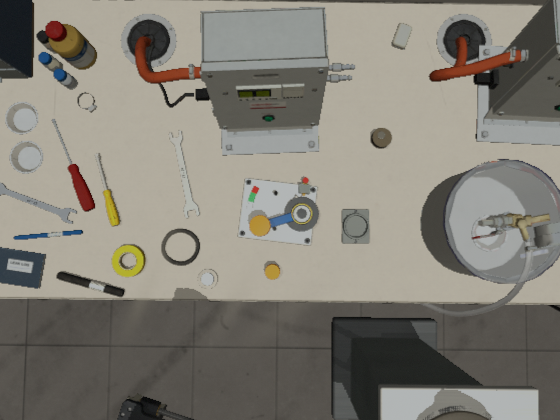

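```bash
python3 - <<'E'
import cv2
t=cv2.imread("pics/top0.png");s=cv2.imread("pics/side0.png")
a=cv2.resize(t[165:290,225:385],None,fx=5,fy=5,interpolation=cv2.INTER_CUBIC)
b=cv2.resize(s[175:275,225:350],None,fx=6,fy=6,interpolation=cv2.INTER_CUBIC)
cv2.imwrite("pics/tz.png",a[:600]);cv2.imwrite("pics/sz.png",b)
E
```

```text
(no output)
```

View pics/tz.png

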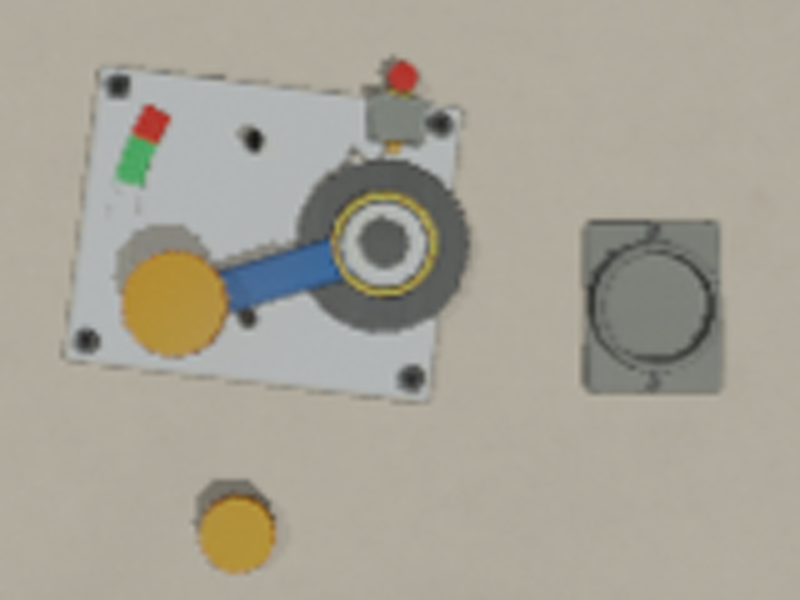

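View pics/sz.png

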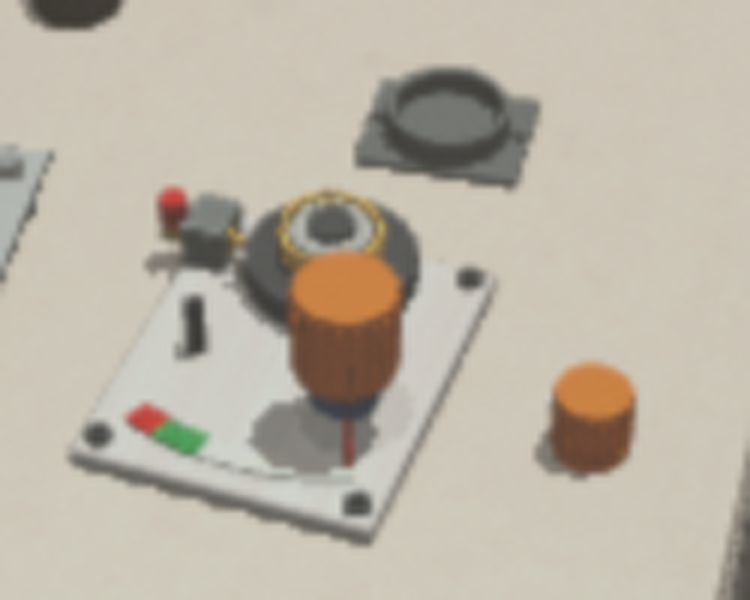

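```bash
cat > h.py <<'E'
import numpy as np,cv2
from cell import *
np.set_printoptions(precision=4,suppress=True)
def ray(p,uv,z):
    d=np.linalg.inv(p["camera_matrix"])@np.array([uv[0],uv[1],1.]); R,t=np.array(p["R"]),np.array(p["t"])
    c=-R.T@t; d=R.T@d; return c+d*(z-c[2])/d[2]
def orange(p,box):
    x0,y0,x1,y1=box; im=p["img"][y0:y1,x0:x1]; hsv=cv2.cvtColor(np.ascontiguousarray(im),cv2.COLOR_RGB2HSV)
    m=cv2.inRange(hsv,(8,130,150),(28,255,255))
    c=max(cv2.findContours(m,cv2.RETR_EXTERNAL,cv2.CHAIN_APPROX_NONE)[0],key=cv2.contourArea)
    (cx,cy),(a,b),_=cv2.fitEllipse(c); return (cx+x0,cy+y0),(a,b)
E
python3 - <<'E'
from h import *
p=read_camera("top")
f=lambda x,y:((x+.5)/5-.5+225,(y+.5)/5-.5+165)
uv,ax=orange(p,(240,205,280,245)); print("cap",uv,ax,ray(p,uv,.084))
print("piv",ray(p,f(384,242),.074)); 
print("holder foot",[ray(p,f(*q),.005) for q in [(583,220),(721,220),(722,394),(583,393)]])
print("rim",ray(p,f(653,305),.018))
C=[ray(p,f(*q),.010)for q in [(98,65),(462,108),(430,402),(65,360)]]
print(C,np.mean(C,0)); C=np.array(C)
print("+y dir", (C[0]+C[3]-C[1]-C[2])/2, "+x dir",(C[0]+C[1]-C[2]-C[3])/2)
s=read_camera("side"); g=lambda x,y:((x+.5)/6-.5+225,(y+.5)/6-.5+175)
uv,ax=orange(s,(265,210,295,235)); print(uv,ax)
print("side cap",ray(s,g(346,287),.084),"rim",ray(s,g(448,115),.018))
Cs=np.array([ray(s,g(*q),.010) for q in [(70,452),(497,279),(370,535)]]);print(Cs)
E
```

```text
cap (259.3583564758301, 225.0964069366455) (19.23480796813965, 19.8762149810791) [0.4702 0.4045 0.084 ]
piv [0.4945 0.3248 0.074 ]
holder foot [array([0.5074, 0.2407, 0.005 ]), array([0.5081, 0.1842, 0.005 ]), array([0.4372, 0.1837, 0.005 ]), array([0.4369, 0.2404, 0.005 ])]
rim [0.4728 0.2138 0.018 ]
[array([0.568 , 0.4395, 0.01  ]), array([0.5522, 0.2909, 0.01  ]), array([0.4326, 0.3029, 0.01  ]), array([0.4478, 0.4509, 0.01  ])] [0.5002 0.3711 0.01  ]
+y dir [0.0155 0.1483 0.    ] +x dir [ 0.1199 -0.0117  0.    ]
(282.2706604003906, 222.4761095046997) (11.246002197265625, 17.379199981689453)
side cap [0.469  0.4045 0.084 ] rim [0.4702 0.2184 0.018 ]
[[0.5665 0.4402 0.01  ]
 [0.4309 0.3054 0.01  ]
 [0.4473 0.4539 0.01  ]]
```

```bash
python3 - <<'E'
from h import *
out=[]
th=np.linspace(0,2*np.pi,200)
for n,box,k in [("top",(325,195,390,260),6),("side",(275,175,325,215),8)]:
    p=read_camera(n); x0,y0,x1,y1=box
    im=cv2.resize(np.ascontiguousarray(p["img"][y0:y1,x0:x1,::-1]),None,fx=k,fy=k,interpolation=cv2.INTER_CUBIC)
    im=cv2.convertScaleAbs(im,alpha=1.5)
    raw=im.copy()
    for r,z,col in [(.0265,.018,(0,0,255)),(.0225,.018,(0,255,255)),(.0265,.005,(255,0,0))]:
        X=np.stack([.4724+r*np.cos(th),.2123+r*np.sin(th),0*th+z],1)
        q,_=cv2.projectPoints(X,cv2.Rodrigues(np.array(p["R"]))[0],np.array(p["t"]),np.array(p["camera_matrix"]),None); q=q[:,0]
        for u,v in q: cv2.circle(im,(int((u-x0+.5)*k),int((v-y0+.5)*k)),0,col,-1)
    out.append(cv2.resize(np.hstack([raw,im]),(800,int(800*raw.shape[0]/raw.shape[1]/2))))
a=np.vstack(out); a=cv2.resize(a,None,fx=min(1,600/a.shape[0]),fy=min(1,600/a.shape[0])); cv2.imwrite("pics/ov.png",a)
E
```

```text
(no output)
```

View pics/ov.png

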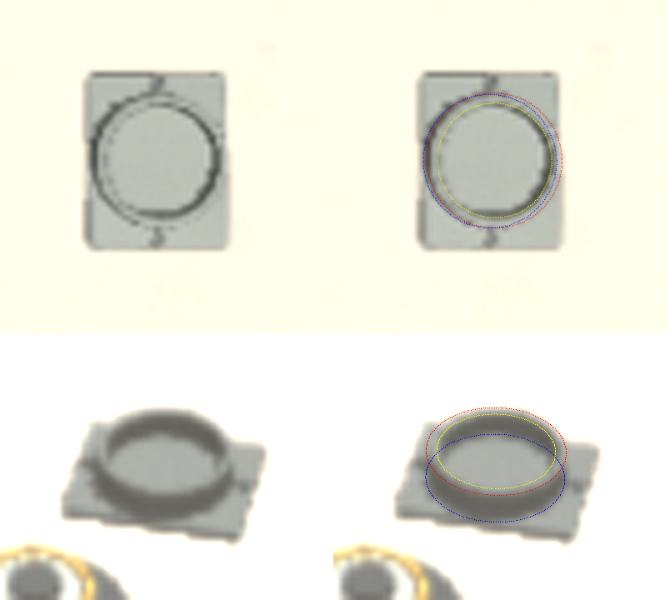

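Request:
apply_moves(motion=[{"offset":[0,0,0],"rotation":[0,0,0.119]},{"offset":[0,0,0],"rotation":[0,0,0.119]},{"offset":[0,0,0],"rotation":[0,0,0.119]},{"offset":[0,0,0],"rotation":[0,0,0.119]},{"offset":[0,0,0],"rotation":[0,0,0.119]},{"offset":[0,0,0],"rotation":[0,0,0.119]},{"offset":[0,0,0],"rotation":[0,0,0.119]},{"offset":[0,0,0],"rotation":[0,0,0.119]}], grip=0)

```text
time: 1.77
tool_pos: [0.159, 0.5003, 0.2922]
tool_rot: [-3.142, 0.0, 1.841]
contact_force: [-0.5, 0.7, -0.6]
opening: 0.0914
```

```bash
cat >> h.py <<'E'
def to(target,yaw=None):
    o=observe(); from scipy.spatial.transform import Rotation as Ro
    R=Ro.from_euler("xyz",o["tool_rot"]); d=R.inv().apply(np.array(target)-o["tool_pos"])*1000
    r=(R.inv()*Ro.from_euler("xyz",[np.pi,0,yaw])).as_rotvec() if yaw is not None else None
    print("t",o["time"],"pos",o["tool_pos"],"rot",o["tool_rot"],"F",o["contact_force"],"open",o["opening"],"q",o["qpos"])
    print("offset mm",d,"norm",np.linalg.norm(d),"rows",np.linalg.norm(d)/41.7,"rotvec",r)
E
python3 -c "
from h import *
to((.470,.4045,.220),1.881)"
```

```text
t 1.7667 pos [0.159  0.5003 0.2922] rot [-3.1415  0.      1.8411] F [-0.5022  0.6941 -0.5664] open 0.09144409621236714 q [1.1171 0.342  1.5242 0.     1.2755 0.8467]
offset mm [-175.3797  274.1422   72.1974] norm 333.3533678762363 rows 7.994085560581206 rotvec [-0.0001  0.     -0.0399]
```

Request:
apply_moves(motion=[{"offset":[-19.5,30.5,6],"rotation":[0,0,-0.004]},{"offset":[-19.5,30.5,6],"rotation":[0,0,-0.004]},{"offset":[-19.5,30.5,6],"rotation":[0,0,-0.004]},{"offset":[-19.5,30.5,6],"rotation":[0,0,-0.004]},{"offset":[-19.5,30.5,6],"rotation":[0,0,-0.004]},{"offset":[-19.5,30.5,6],"rotation":[0,0,-0.004]},{"offset":[-19.5,30.5,6],"rotation":[0,0,-0.004]},{"offset":[-12,18,6],"rotation":[0,0,0]},{"offset":[0,0,0],"rotation":[0,0,0]}])

```text
time: 2.52
tool_pos: [0.4322, 0.4185, 0.2425]
tool_rot: [3.139, -0.004, 1.866]
contact_force: [-0.9, -0.2, 0.6]
opening: 0.0919
```

```bash
python3 -c "
from h import *
to((.470,.4045,.220),1.881)"
```

```text
t 2.5167 pos [0.4322 0.4185 0.2425] rot [ 3.1389 -0.0035  1.8664] F [-0.8506 -0.246   0.6026] open 0.09188637540250492 q [0.6409 0.5204 1.3804 0.0025 1.2371 0.3445]
offset mm [-24.4671  31.993   22.4961] norm 46.13312444486209 rows 1.1063099387257096 rotvec [ 0.0027 -0.0035 -0.0146]
```

Request:
apply_moves(motion=[{"offset":[-13,17,13],"rotation":[0.0027,-0.0035,-0.008]},{"offset":[-12,15,10],"rotation":[0,0,-0.006]},{"offset":[0,0,0],"rotation":[0,0,0]}])

```text
time: 2.77
tool_pos: [0.4717, 0.4035, 0.2188]
tool_rot: [-3.141, -0.001, 1.879]
contact_force: [0.0, -0.5, -0.4]
opening: 0.0919
```

```bash
python3 -c "
from h import *
to((.470,.4045,.127),1.881)
p=read_camera('top');print(orange(p,(240,205,280,245)));cv2.imwrite('pics/t1.png',p['img'][:,:,::-1])
p=read_camera('side');cv2.imwrite('pics/s1.png',p['img'][:,:,::-1])"
```

```text
t 2.7667 pos [0.4717 0.4035 0.2188] rot [-3.1413 -0.0007  1.8793] F [ 0.0231 -0.5007 -0.4234] open 0.09189560493700778 q [0.5839 0.5774 1.3488 0.0008 1.2155 0.2751]
offset mm [ 1.4591 -1.303  91.7873] norm 91.80816674713145 rows 2.201634694175814 rotvec [-0.0002 -0.0007 -0.0017]Traceback (most recent call last):
  File "<string>", line 4, in <module>
    p=read_camera('top');print(orange(p,(240,205,280,245)));cv2.imwrite('pics/t1.png',p['img'][:,:,::-1])
                               ~~~~~~^^^^^^^^^^^^^^^^^^^^^
  File "h.py", line 10, in orange
    c=max(cv2.findContours(m,cv2.RETR_EXTERNAL,cv2.CHAIN_APPROX_NONE)[0],key=cv2.contourArea)
ValueError: max() iterable argument is empty
```

Over the cap (gripper hides it from above). Descend.

Request:
apply_moves(motion=[{"offset":[0.5,-0.5,22],"rotation":[0,0,0]},{"offset":[0.5,-0.5,22],"rotation":[0,0,0]},{"offset":[0.4,-0.3,22],"rotation":[0,0,0]},{"offset":[0,0,15],"rotation":[0,0,0]},{"offset":[0,0,8],"rotation":[0,0,0]},{"offset":[0,0,0],"rotation":[0,0,0]}])

```text
time: 3.32
tool_pos: [0.4631, 0.4107, 0.133]
tool_rot: [3.137, -0.006, 1.883]
contact_force: [-0.3, -0.8, -0.8]
opening: 0.0919
```

```bash
python3 -c "
from h import *
to((.470,.4045,.127),1.881)
p=read_camera('side');a=p['img'][150:300,180:380,::-1];cv2.imwrite('pics/s1.png',cv2.resize(a,None,fx=4,fy=4,interpolation=2))"
```

```text
t 3.3167 pos [0.4631 0.4107 0.133 ] rot [ 3.1371 -0.0058  1.8827] F [-0.3347 -0.7652 -0.7607] open 0.09187683270063236 q [0.6    0.6634 1.4509 0.005  1.0213 0.2856]
offset mm [-8.0587  4.681   6.0117] norm 11.090304336916205 rows 0.265954540453626 rotvec [ 0.0045 -0.0058  0.0017]
```

View pics/s1.png

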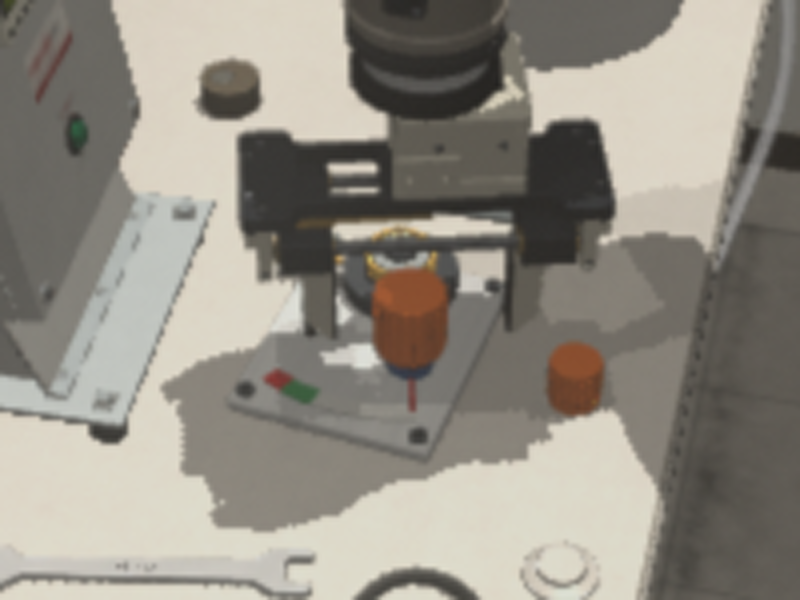

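Request:
apply_moves(motion=[{"offset":[-4,2.5,3],"rotation":[0.002,-0.003,0]},{"offset":[-4,2,2],"rotation":[0.002,-0.003,0]},{"offset":[0,0,1],"rotation":[0,0,0]},{"offset":[0,0,0],"rotation":[0,0,0]}])

```text
time: 3.7
tool_pos: [0.4713, 0.4061, 0.132]
tool_rot: [3.134, -0.002, 1.884]
contact_force: [-1.7, -0.6, -0.3]
opening: 0.0918
```

```bash
python3 -c "
from h import *
to((.470,.4045,.127),1.881)"
```

```text
t 3.7 pos [0.4713 0.4061 0.132 ] rot [ 3.1338 -0.0016  1.8842] F [-1.6537 -0.5909 -0.2524] open 0.09177794463715247 q [ 0.5884  0.6691  1.4427 -0.0007  1.0219  0.2754]
offset mm [-1.1631 -1.754   5.0256] norm 5.448522984218862 rows 0.13066002360237078 rotvec [ 0.0078 -0.0016  0.0032]
```

Request:
apply_moves(motion=[{"offset":[-0.5,-1,4],"rotation":[0.006,-0.001,0.002]},{"offset":[-0.5,-0.5,4],"rotation":[0,0,0]},{"offset":[0,0,0],"rotation":[0,0,0]}])

```text
time: 3.95
tool_pos: [0.471, 0.4046, 0.1248]
tool_rot: [3.138, -0.001, 1.881]
contact_force: [0.7, 0.1, -0.3]
opening: 0.0915
```

```bash
python3 -c "
from h import *
to((.470,.4045,.127),1.881)"
```

```text
t 3.95 pos [0.471  0.4046 0.1248] rot [ 3.1378 -0.0013  1.881 ] F [ 0.669   0.0625 -0.3039] open 0.09146420486853606 q [0.5863 0.6776 1.4493 0.0002 1.0106 0.2759]
offset mm [ 0.2064 -0.9881 -2.2133] norm 2.4325824773267595 rows 0.058335311206876725 rotvec [ 0.0038 -0.0013  0.    ]
```

Request:
apply_moves(motion=[{"offset":[0,-0.8,-3],"rotation":[0.003,-0.001,0]},{"offset":[0,0,0],"rotation":[0,0,0]}])

```text
time: 4.12
tool_pos: [0.4701, 0.4041, 0.1276]
tool_rot: [-3.141, -0.0, 1.881]
contact_force: [-0.3, 0.2, 0.3]
opening: 0.0916
```

Request:
apply_moves(motion=[{"offset":[0,0,0],"rotation":[0,0,0]},{"offset":[0,0,0],"rotation":[0,0,0]},{"offset":[0,0,0],"rotation":[0,0,0]},{"offset":[0,0,0],"rotation":[0,0,0]},{"offset":[0,0,0],"rotation":[0,0,0]},{"offset":[0,0,0],"rotation":[0,0,0]},{"offset":[0,0,0],"rotation":[0,0,0]},{"offset":[0,0,0],"rotation":[0,0,0]}], grip=1, grip_force=15)

```text
time: 4.78
tool_pos: [0.4701, 0.4044, 0.1281]
tool_rot: [3.141, -0.0, 1.881]
contact_force: [-0.7, 0.3, 0.8]
opening: 0.0432
```

```bash
python3 -c "
from h import *
to((.470,.4045,.190),1.881)"
```

```text
t 4.7833 pos [0.4701 0.4044 0.1281] rot [ 3.1412 -0.0002  1.881 ] F [-0.7041  0.2663  0.7947] open 0.043171955546572584 q [0.5868 0.6736 1.4465 0.0001 1.0211 0.2766]
offset mm [  0.1585  -0.0214 -61.904 ] norm 61.90417148256669 rows 1.4845125055771387 rotvec [ 0.0004 -0.0002 -0.    ]
```

Request:
apply_moves(motion=[{"offset":[0,0,0],"rotation":[0,0,0]},{"offset":[0,0,0],"rotation":[0,0,0]},{"offset":[0,0,0],"rotation":[0,0,0]}])

```text
time: 5.03
tool_pos: [0.4701, 0.4044, 0.128]
tool_rot: [3.141, -0.0, 1.881]
contact_force: [-0.0, -1.3, -0.5]
opening: 0.0394
```

Request:
apply_moves(motion=[{"offset":[0,0,-5],"rotation":[0,0,0]},{"offset":[0,0,-7],"rotation":[0,0,0]},{"offset":[0,0,-7],"rotation":[0,0,0]},{"offset":[0,0,0],"rotation":[0,0,0]}])

```text
time: 5.37
tool_pos: [0.4702, 0.4044, 0.1486]
tool_rot: [-3.142, -0.0, 1.881]
contact_force: [0.0, 1.0, -0.9]
opening: 0.0398
```

```bash
python3 -c "
from h import *
to((.470,.4045,.190),1.881)"
```

```text
t 5.3667 pos [0.4702 0.4044 0.1486] rot [-3.1416 -0.0001  1.8809] F [ 0.0286  0.9815 -0.9244] open 0.03982575489334655 q [0.5868 0.6493 1.4282 0.0001 1.0641 0.2766]
offset mm [  0.1894  -0.1047 -41.3509] norm 41.351416588591725 rows 0.9916406855777391 rotvec [-0.     -0.0001 -0.0001]
```

Request:
apply_moves(motion=[{"offset":[0,0,-8],"rotation":[0,0,0]},{"offset":[0,0,-10],"rotation":[0,0,0]},{"offset":[0,0,-10],"rotation":[0,0,0]},{"offset":[0,0,-10],"rotation":[0,0,0]},{"offset":[0,0,-6],"rotation":[0,0,0]},{"offset":[0,0,0],"rotation":[0,0,0]}])

```text
time: 5.87
tool_pos: [0.4703, 0.4046, 0.1993]
tool_rot: [3.139, -0.001, 1.881]
contact_force: [0.3, 0.4, -0.9]
opening: 0.0395
```

```bash
python3 -c "
from h import *
to((.4722,.2132,.195),1.881)
p=read_camera('side');a=p['img'][150:300,180:380,::-1];cv2.imwrite('pics/s2.png',cv2.resize(a,None,fx=4,fy=4,interpolation=2))"
```

```text
t 5.8667 pos [0.4703 0.4046 0.1993] rot [ 3.1392 -0.0008  1.881 ] F [ 0.283   0.4268 -0.8976] open 0.039514980355801074 q [0.5869 0.5941 1.376  0.0001 1.1689 0.2766]
offset mm [-182.8054  -56.6654    4.0625] norm 191.42956407488063 rows 4.590637028174595 rotvec [ 0.0024 -0.0008  0.    ]
```

View pics/s2.png

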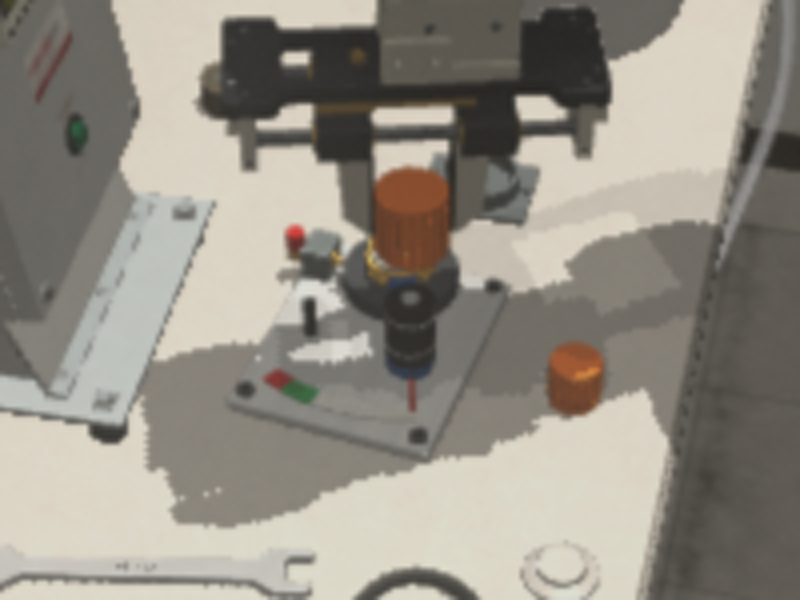

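Request:
apply_moves(motion=[{"offset":[-14,-4.4,0],"rotation":[0,0,0]},{"offset":[-16,-5,0],"rotation":[0,0,0]},{"offset":[-16,-5,0],"rotation":[0,0,0]},{"offset":[-16,-5,0],"rotation":[0,0,0]},{"offset":[-16,-5,0],"rotation":[0,0,0]},{"offset":[-16,-5,0],"rotation":[0,0,0]},{"offset":[-16,-5,0],"rotation":[0,0,0]},{"offset":[-16,-5,0],"rotation":[0,0,0]},{"offset":[-14,-4,0],"rotation":[0,0,0]},{"offset":[-10,-3,0],"rotation":[0,0,0]},{"offset":[0,0,0],"rotation":[0,0,0]}])

```text
time: 6.83
tool_pos: [0.4691, 0.2407, 0.1946]
tool_rot: [-3.137, -0.0, 1.884]
contact_force: [0.9, 0.3, -0.5]
opening: 0.0394
```

```bash
python3 -c "
from h import *
to((.4722,.2132,.195),1.881)"
```

```text
t 6.8333 pos [0.4691 0.2407 0.1946] rot [-3.1366 -0.0005  1.8839] F [ 0.9097  0.3495 -0.4545] open 0.03936176812278997 q [0.3284 0.4474 1.6538 0.0007 1.0453 0.0151]
offset mm [-27.1446  -5.5223  -0.435 ] norm 27.704062720884874 rows 0.6643660124912439 rotvec [-0.005  -0.0005  0.0029]
```

Request:
apply_moves(motion=[{"offset":[-9,-2,0],"rotation":[-0.003,0,0.002]},{"offset":[-10,-2,0],"rotation":[-0.002,0,0.001]},{"offset":[-7,-1,0],"rotation":[0,0,0]},{"offset":[0,0,0],"rotation":[0,0,0]},{"offset":[0,0,0],"rotation":[0,0,0]}])

```text
time: 7.25
tool_pos: [0.4727, 0.213, 0.1942]
tool_rot: [3.141, -0.001, 1.881]
contact_force: [0.1, 0.6, 0.7]
opening: 0.0394
```

```bash
python3 -c "
from h import *
to((.4722,.2132,.135),1.881)
p=read_camera('side');a=p['img'][120:270,200:400,::-1];cv2.imwrite('pics/s3.png',cv2.resize(a,None,fx=4,fy=4,interpolation=2))"
```

```text
t 7.25 pos [0.4727 0.213  0.1942] rot [ 3.1411 -0.0011  1.8808] F [0.1256 0.6272 0.7034] open 0.03941336668468036 q [ 0.275   0.4314  1.6824  0.0013  1.0273 -0.0357]
offset mm [ 0.266  -0.4086 59.1505] norm 59.15249749263714 rows 1.4185251197275093 rotvec [ 0.0005 -0.0011 -0.0002]
```

View pics/s3.png

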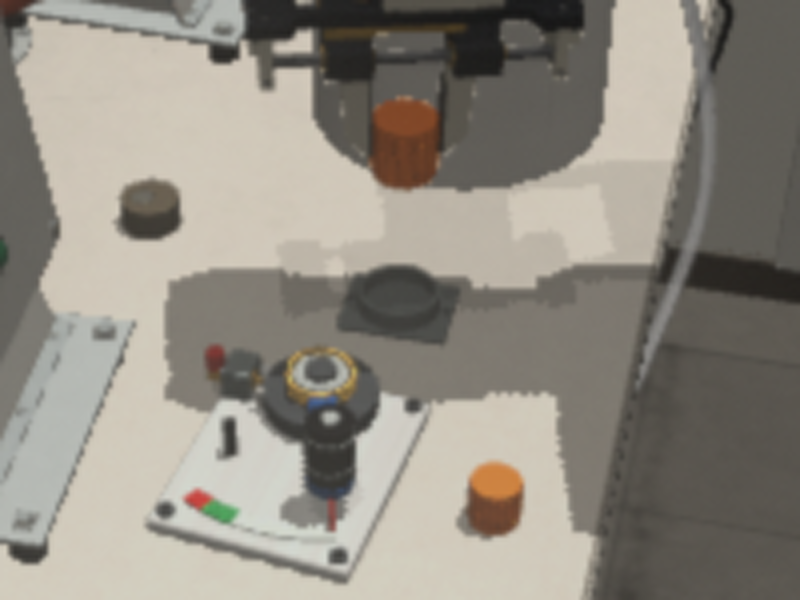

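```bash
python3 -c "
from h import *
p=read_camera('side')
hsv=cv2.cvtColor(p['img'],cv2.COLOR_RGB2HSV);m=cv2.inRange(hsv,(0,130,60),(28,255,255));m[:142]=0;m[170:]=0;m[:,:285]=0;m[:,315:]=0
ys,xs=np.nonzero(m);print('obs',xs.min(),xs.max(),ys.min(),ys.max(),xs.mean(),ys.mean())
o=observe();x,y,z=o['tool_pos'];th=np.linspace(0,2*np.pi,100)
X=np.vstack([np.stack([x+.02*np.cos(th),y+.02*np.sin(th),0*th+zz],1) for zz in (z-.084,z-.044)])
q=cv2.projectPoints(X,cv2.Rodrigues(np.array(p['R']))[0],np.array(p['t']),np.array(p['camera_matrix']),None)[0][:,0]
k=np.zeros((420,560),np.uint8);cv2.fillConvexPoly(k,cv2.convexHull(q.astype(np.float32)).round().astype(int),255)
ys,xs=np.nonzero(k);print('pred',xs.min(),xs.max(),ys.min(),ys.max(),xs.mean(),ys.mean())
print(np.linalg.norm(np.array(p['R'])@o['tool_pos']+p['t']))"
```

```text
obs 293 309 145 166 300.93851132686086 154.9935275080906
pred 292 309 144 167 300.23409669211196 155.53435114503816
1.219092456334928
```

Request:
apply_moves(motion=[{"offset":[0,0,8],"rotation":[0,0,0]},{"offset":[0,0,9],"rotation":[0,0,0]},{"offset":[0,0,9],"rotation":[0,0,0]},{"offset":[0,0,9],"rotation":[0,0,0]},{"offset":[0,0,9],"rotation":[0,0,0]},{"offset":[0,0,9],"rotation":[0,0,0]},{"offset":[0,0,9],"rotation":[0,0,0]},{"offset":[0,0,6],"rotation":[0,0,0]},{"offset":[0,0,0],"rotation":[0,0,0]}])

```text
time: 8.1
tool_pos: [0.4714, 0.2148, 0.1171]
tool_rot: [-3.139, -0.001, 1.884]
contact_force: [0.0, -0.2, 0.1]
opening: 0.0395
```

```bash
python3 -c "
from h import *
to((.4722,.2132,.110),1.881)"
```

```text
t 8.1 pos [0.4714 0.2148 0.1171] rot [-3.1391 -0.0015  1.8836] F [ 0.0172 -0.1514  0.0871] open 0.03954184143588418 q [ 0.2788  0.5405  1.7582  0.0019  0.8454 -0.0352]
offset mm [-1.7454  0.3235  7.0789] norm 7.298074032879264 rows 0.17501376577648114 rotvec [-0.0025 -0.0015  0.0026]
```

Request:
apply_moves(motion=[{"offset":[-2,0.3,4],"rotation":[-0.0025,-0.0015,0.0026]},{"offset":[0,0,4],"rotation":[0,0,0]},{"offset":[0,0,0],"rotation":[0,0,0]}])

```text
time: 8.35
tool_pos: [0.4726, 0.2128, 0.1081]
tool_rot: [3.141, 0.0, 1.881]
contact_force: [-0.0, -0.7, -0.5]
opening: 0.0393
```

```bash
python3 -c "
from h import *
to((.4722,.2132,.090),1.881)
p=read_camera('side');a=p['img'][150:250,230:365,::-1];cv2.imwrite('pics/s4.png',cv2.resize(a,None,fx=5,fy=5,interpolation=2))"
```

```text
t 8.35 pos [0.4726 0.2128 0.1081] rot [3.1414 0.0002 1.8806] F [-0.0372 -0.6747 -0.5495] open 0.03932711740703979 q [ 0.2752  0.5541  1.7662 -0.0003  0.8211 -0.0344]
offset mm [ 0.5346 -0.2167 18.12  ] norm 18.12922885324452 rows 0.43475368952624743 rotvec [ 0.0002  0.0002 -0.0004]
```

View pics/s4.png

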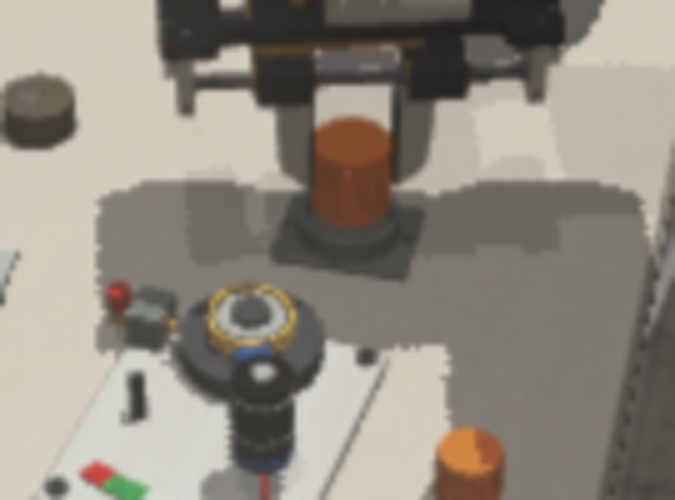

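Request:
apply_moves(motion=[{"offset":[0,0,3],"rotation":[0,0,0]},{"offset":[0,0,4],"rotation":[0,0,0]},{"offset":[0,0,3],"rotation":[0,0,0]},{"offset":[0,0,0],"rotation":[0,0,0]}])

```text
time: 8.73
tool_pos: [0.4735, 0.213, 0.0988]
tool_rot: [3.138, 0.0, 1.881]
contact_force: [-0.5, 0.3, -2.0]
opening: 0.0396
```

```bash
python3 -c "
from h import *
to((.4722,.2130,.090),1.881)"
```

```text
t 8.7333 pos [0.4735 0.213  0.0988] rot [3.138  0.0003 1.8805] F [-0.4623  0.3186 -1.9881] open 0.039587809038350824 q [ 0.2751  0.5693  1.7727 -0.0003  0.796  -0.0344]
offset mm [ 0.4191 -1.2672  8.7624] norm 8.863438704148475 rows 0.21255248691003537 rotvec [ 0.0036  0.0003 -0.0005]
```

Request:
apply_moves(motion=[{"offset":[0.3,-1,3],"rotation":[0.003,0,0]},{"offset":[0,0,3],"rotation":[0,0,0]},{"offset":[0,0,0],"rotation":[0,0,0]}])

```text
time: 8.98
tool_pos: [0.4724, 0.213, 0.0922]
tool_rot: [3.141, 0.0, 1.881]
contact_force: [1.1, -0.5, -0.1]
opening: 0.0395
```

```bash
python3 -c "
from h import *
to((.4722,.2130,.090),1.881)
p=read_camera('side');a=p['img'][150:250,230:365,::-1];cv2.imwrite('pics/s5.png',cv2.resize(a,None,fx=5,fy=5,interpolation=2))"
```

```text
t 8.9833 pos [0.4724 0.213  0.0922] rot [3.141  0.0003 1.8806] F [ 1.089  -0.4603 -0.0652] open 0.03947467452777145 q [ 0.2758  0.5797  1.7778 -0.0005  0.7836 -0.0337]
offset mm [ 0.0779 -0.2217  2.2405] norm 2.2528387833839933 rows 0.054024910872517824 rotvec [ 0.0006  0.0003 -0.0004]
```

View pics/s5.png

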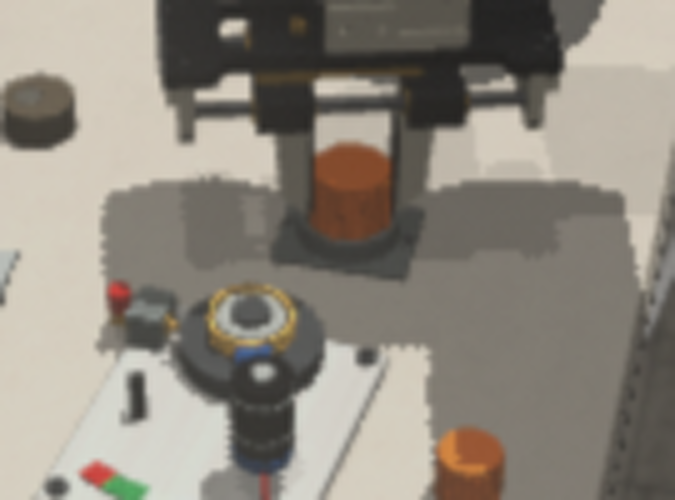

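Nearly seated inside the ring. A last 2–3 mm, then release.

Request:
apply_moves(motion=[{"offset":[0,0,2.5],"rotation":[0,0,0]},{"offset":[0,0,0],"rotation":[0,0,0]}])

```text
time: 9.2
tool_pos: [0.4728, 0.2132, 0.0901]
tool_rot: [3.14, 0.0, 1.881]
contact_force: [0.4, -0.8, -0.3]
opening: 0.0398
```

Request:
apply_moves(motion=[{"offset":[0,0,0],"rotation":[0,0,0]},{"offset":[0,0,0],"rotation":[0,0,0]},{"offset":[0,0,0],"rotation":[0,0,0]},{"offset":[0,0,0],"rotation":[0,0,0]},{"offset":[0,0,0],"rotation":[0,0,0]},{"offset":[0,0,0],"rotation":[0,0,0]},{"offset":[0,0,0],"rotation":[0,0,0]},{"offset":[0,0,0],"rotation":[0,0,0]}], grip=0)

```text
time: 9.87
tool_pos: [0.473, 0.2132, 0.0902]
tool_rot: [3.139, 0.0, 1.881]
contact_force: [-0.5, -0.4, 0.2]
opening: 0.0882
```

```bash
python3 -c "
from h import *
to((.4722,.2130,.170),1.881)
p=read_camera('side');a=p['img'][150:250,230:365,::-1];cv2.imwrite('pics/s6.png',cv2.resize(a,None,fx=5,fy=5,interpolation=2))"
```

```text
t 9.8667 pos [0.473  0.2132 0.0902] rot [3.1392 0.0004 1.8806] F [-0.4557 -0.3532  0.2377] open 0.08815669812684357 q [ 0.2758  0.5832  1.7786 -0.0004  0.7773 -0.0337]
offset mm [  0.033   -0.6583 -79.7939] norm 79.79658378704362 rows 1.9135871411761058 rotvec [ 0.0024  0.0004 -0.0004]
```

View pics/s6.png

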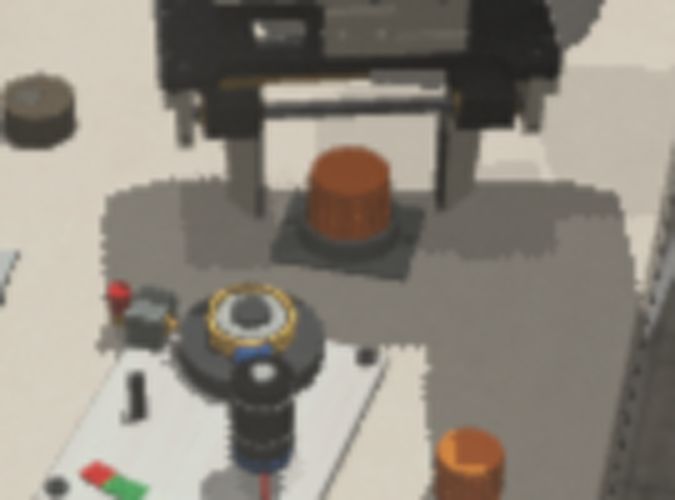

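Request:
apply_moves(motion=[{"offset":[0,0,-6],"rotation":[0,0,0]},{"offset":[0,0,-10],"rotation":[0,0,0]},{"offset":[0,0,-10],"rotation":[0,0,0]},{"offset":[0,0,-12],"rotation":[0,0,0]},{"offset":[0,0,-14],"rotation":[0,0,0]},{"offset":[0,0,-14],"rotation":[0,0,0]},{"offset":[0,0,-14],"rotation":[0,0,0]},{"offset":[0,0,-10],"rotation":[0,0,0]},{"offset":[0,0,0],"rotation":[0,0,0]}])

```text
time: 10.67
tool_pos: [0.4728, 0.2132, 0.1904]
tool_rot: [3.137, 0.0, 1.881]
contact_force: [0.2, 0.2, 0.2]
opening: 0.0917
```

```bash
python3 -c "
from h import *
to((.4693,.4044,.190),1.881)
p=read_camera('side');a=p['img'][150:250,230:365,::-1];cv2.imwrite('pics/s7.png',cv2.resize(a,None,fx=5,fy=5,interpolation=2))
for q in ('dust_cap','cap_holder','roller_top'): print(q,[(d['location'],d['score']) for d in tip_of(q,p)])"
```

```text
t 10.6667 pos [0.4728 0.2132 0.1904] rot [3.137  0.0004 1.8807] F [0.2045 0.2453 0.2082] open 0.09170181993767587 q [ 0.2759  0.4349  1.6891 -0.0003  1.013  -0.0338]
offset mm [183.1509  55.0074   0.5642] norm 191.2338256816283 rows 4.585943061909552 rotvec [ 0.0046  0.0004 -0.0003]
dust_cap [([0.4744, 0.2139, 0.0108], 0.71), ([0.3829, 0.3829, -0.0004], 0.63)]
cap_holder [([0.4732, 0.2084, 0.0024], 0.54)]
roller_top [([0.4691, 0.4025, 0.0822], 0.95)]
```

View pics/s7.png

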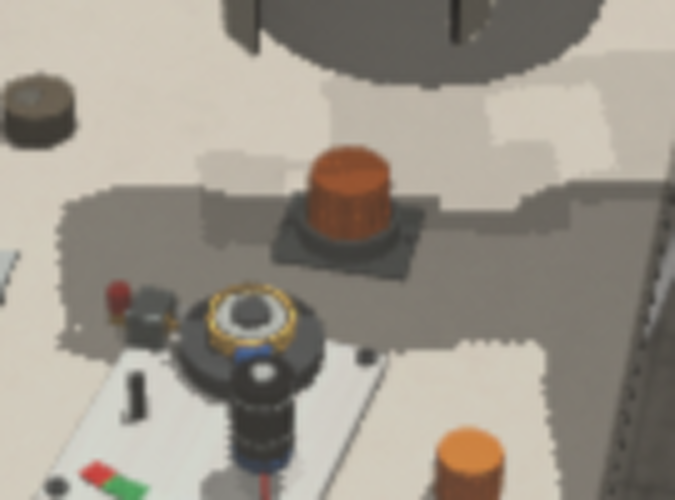

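Request:
apply_moves(motion=[{"offset":[14,4.3,0],"rotation":[0.003,0,0]},{"offset":[17,5.1,0],"rotation":[0,0,0]},{"offset":[17,5.1,0],"rotation":[0,0,0]},{"offset":[17,5.1,0],"rotation":[0,0,0]},{"offset":[17,5.1,0],"rotation":[0,0,0]},{"offset":[17,5.1,0],"rotation":[0,0,0]},{"offset":[17,5.1,0],"rotation":[0,0,0]},{"offset":[17,5.1,0],"rotation":[0,0,0]},{"offset":[17,5.1,0],"rotation":[0,0,0]},{"offset":[14,4.5,0],"rotation":[0,0,0]},{"offset":[9,3,0],"rotation":[0,0,0]},{"offset":[0,0,0],"rotation":[0,0,0]}])

```text
time: 11.87
tool_pos: [0.464, 0.3986, 0.1726]
tool_rot: [-3.113, 0.005, 1.877]
contact_force: [0.2, -0.8, -0.1]
opening: 0.092
```

```bash
python3 -c "
from h import *
to((.4695,.4044,.180),1.881)"
```

```text
t 11.8667 pos [0.464  0.3986 0.1726] rot [-3.1127  0.0046  1.8775] F [ 0.2329 -0.8031 -0.13  ] open 0.0919530493518286 q [0.583  0.6204 1.4088 0.0038 1.1415 0.2748]
offset mm [ 3.8805  6.7767 -7.5757] norm 10.879915257286278 rows 0.2609092387838436 rotvec [-0.0289  0.0046 -0.0036]
```

Request:
apply_moves(motion=[{"offset":[2,3.5,0],"rotation":[-0.015,0.003,-0.002]},{"offset":[2,3.5,0],"rotation":[-0.014,0.002,-0.002]},{"offset":[0,0,0],"rotation":[0,0,0]}])

```text
time: 12.12
tool_pos: [0.4695, 0.4035, 0.1706]
tool_rot: [-3.141, 0.001, 1.882]
contact_force: [-0.5, 0.2, 0.3]
opening: 0.092
```

```bash
python3 -c "
from h import *
to((.4695,.4044,.111),1.881)"
```

```text
t 12.1167 pos [0.4695 0.4035 0.1706] rot [-3.141   0.0007  1.882 ] F [-0.5034  0.1658  0.342 ] open 0.0920352056453027 q [ 0.5864  0.6232  1.4094 -0.0006  1.1097  0.2755]
offset mm [ 0.8946  0.3017 59.5707] norm 59.57814908147148 rows 1.42873259188181 rotvec [-0.0006  0.0007  0.001 ]
```

Request:
apply_moves(motion=[{"offset":[0.4,0,7],"rotation":[0,0,0]},{"offset":[0.4,0,8],"rotation":[0,0,0]},{"offset":[0,0,8],"rotation":[0,0,0]},{"offset":[0,0,8],"rotation":[0,0,0]},{"offset":[0,0,8],"rotation":[0,0,0]},{"offset":[0,0,8],"rotation":[0,0,0]},{"offset":[0,0,7],"rotation":[0,0,0]},{"offset":[0,0,0],"rotation":[0,0,0]}])

```text
time: 12.78
tool_pos: [0.4695, 0.4012, 0.1101]
tool_rot: [-3.139, 0.002, 1.879]
contact_force: [-0.6, 0.3, 0.8]
opening: 0.0918
```

```bash
python3 -c "
from h import *
to((.4695,.4044,.111),1.881)"
```

```text
t 12.7833 pos [0.4695 0.4012 0.1101] rot [-3.1389  0.0019  1.8788] F [-0.5918  0.3043  0.795 ] open 0.09180716001603147 q [ 0.5835  0.6938  1.4656 -0.0013  0.9853  0.2763]
offset mm [ 3.0842  1.0132 -0.936 ] norm 3.3785793546559986 rows 0.08102108764163066 rotvec [-0.0027  0.0019 -0.0022]
```

Request:
apply_moves(motion=[{"offset":[3,1,0],"rotation":[-0.0027,0.002,-0.002]},{"offset":[0,0,0],"rotation":[0,0,0]},{"offset":[0,0,0],"rotation":[0,0,0]},{"offset":[0,0,0],"rotation":[0,0,0]},{"offset":[0,0,0],"rotation":[0,0,0]},{"offset":[0,0,0],"rotation":[0,0,0]},{"offset":[0,0,0],"rotation":[0,0,0]},{"offset":[0,0,0],"rotation":[0,0,0]},{"offset":[0,0,0],"rotation":[0,0,0]},{"offset":[0,0,0],"rotation":[0,0,0]},{"offset":[0,0,0],"rotation":[0,0,0]},{"offset":[0,0,0],"rotation":[0,0,0]}], grip=1, grip_force=25)

```text
time: 13.78
tool_pos: [0.4702, 0.4054, 0.1116]
tool_rot: [3.138, -0.001, 1.881]
contact_force: [0.9, -0.1, 0.7]
opening: 0.0276
```

```bash
cat >> h.py <<'E'
def arc(th):
    a=0.31-th; return (.4952-.085*np.sin(a),.3234+.085*np.cos(a),.111),1.881-th
E
python3 -c "
from h import *
for t in (0,.15,.3,.63): to(*arc(t))"
```

```text
t 13.7833 pos [0.4702 0.4054 0.1116] rot [ 3.1384 -0.0013  1.8813] F [ 0.8559 -0.086   0.7421] open 0.027646150986696445 q [0.588  0.6944 1.4593 0.0004 0.9845 0.2773]
offset mm [-0.7323 -1.2183  0.5512] norm 1.5245952029871135 rows 0.03656103604285644 rotvec [ 0.0032 -0.0013  0.0003]
t 13.7833 pos [0.4702 0.4054 0.1116] rot [ 3.1384 -0.0013  1.8813] F [ 0.8559 -0.086   0.7421] open 0.027646150986696445 q [0.588  0.6944 1.4593 0.0004 0.9845 0.2773]
offset mm [-1.6928 11.4834  0.5911] norm 11.622514081283775 rows 0.27871736405956293 rotvec [ 0.0031 -0.0015  0.1503]
t 13.7833 pos [0.4702 0.4054 0.1116] rot [ 3.1384 -0.0013  1.8813] F [ 0.8559 -0.086   0.7421] open 0.027646150986696445 q [0.588  0.6944 1.4593 0.0004 0.9845 0.2773]
offset mm [-4.5408 23.8989  0.6276] norm 24.33456046054736 rows 0.5835626009723588 rotvec [ 0.003  -0.0018  0.3003]
t 13.7833 pos [0.4702 0.4054 0.1116] rot [ 3.1384 -0.0013  1.8813] F [ 0.8559 -0.086   0.7421] open 0.027646150986696445 q [0.588  0.6944 1.4593 0.0004 0.9845 0.2773]
offset mm [-17.074   48.8509   0.6923] norm 51.75337519227362 rows 1.241088134107281 rotvec [ 0.0027 -0.0023  0.6303]
```

Request:
apply_moves(motion=[{"offset":[-0.2,5,0],"rotation":[0,0,0.06]},{"offset":[-0.2,5,0],"rotation":[0,0,0.06]},{"offset":[-0.2,5,0],"rotation":[0,0,0.06]},{"offset":[-0.2,5,0],"rotation":[0,0,0.06]},{"offset":[0,0,0],"rotation":[0,0,0]}])

```text
time: 14.2
tool_pos: [0.4901, 0.4093, 0.1115]
tool_rot: [3.139, -0.001, 1.635]
contact_force: [-1.3, -0.3, 3.1]
opening: 0.0272
```

```bash
cat >> h.py <<'E'
def th():
    o=observe(); d=o["tool_pos"][:2]-np.array([.4952,.3234]); print("theta",.31+np.arctan2(d[0],d[1]),"r",np.linalg.norm(d),"yaw-theta",1.881-o["tool_rot"][2])
E
python3 -c "
from h import *
th()
for t in (.3,.63): to(*arc(t))"
```

```text
theta 0.25117178281194147 r 0.0860413577462024 yaw-theta 0.24550805145581944
t 14.2 pos [0.4901 0.4093 0.1115] rot [ 3.1385 -0.0008  1.6355] F [-1.2857 -0.328   3.0728] open 0.027202937595429754 q [ 0.5761  0.7218  1.4014 -0.0009  1.0153  0.5119]
offset mm [-1.1674  4.1404  0.5172] norm 4.332823403108843 rows 0.10390463796424082 rotvec [ 0.003  -0.0009  0.0545]
t 14.2 pos [0.4901 0.4093 0.1115] rot [ 3.1385 -0.0008  1.6355] F [-1.2857 -0.328   3.0728] open 0.027202937595429754 q [ 0.5761  0.7218  1.4014 -0.0009  1.0153  0.5119]
offset mm [-7.2527 31.392   0.5957] norm 32.22446914190928 rows 0.7727690441704863 rotvec [ 0.0029 -0.0014  0.3845]
```

Tracking well. Continue about 0.38 rad.

Request:
apply_moves(motion=[{"offset":[-0.3,5,0],"rotation":[0,0,0.06]},{"offset":[-0.3,5,0],"rotation":[0,0,0.06]},{"offset":[-0.3,5,0],"rotation":[0,0,0.06]},{"offset":[-0.3,5,0],"rotation":[0,0,0.06]},{"offset":[0,0,0],"rotation":[0,0,0]}])

```text
time: 14.62
tool_pos: [0.5084, 0.4083, 0.1115]
tool_rot: [3.141, -0.0, 1.399]
contact_force: [-0.4, -0.2, 1.9]
opening: 0.0272
```

```bash
python3 -c "
from h import *
th()
to(*arc(.63))"
```

```text
theta 0.4641358984273648 r 0.08592438725073744 yaw-theta 0.48169344995990016
t 14.6167 pos [0.5084 0.4083 0.1115] rot [ 3.1408 -0.0002  1.3993] F [-0.3969 -0.2005  1.8743] open 0.027218318636241766 q [ 0.5594  0.7439  1.3543 -0.0005  1.0427  0.7311]
offset mm [-1.8472 14.0676  0.5445] norm 14.19884580462505 rows 0.340499899391488 rotvec [ 0.0008 -0.0002  0.1483]
```

Request:
apply_moves(motion=[{"offset":[-0.4,5,0],"rotation":[0,0,0.05]},{"offset":[-0.4,5,0],"rotation":[0,0,0.05]},{"offset":[-0.4,4,0],"rotation":[0,0,0.045]},{"offset":[0,0,0],"rotation":[0,0,0]},{"offset":[0,0,0],"rotation":[0,0,0]},{"offset":[0,0,0],"rotation":[0,0,0]}])

```text
time: 15.12
tool_pos: [0.5181, 0.4062, 0.1116]
tool_rot: [-3.139, -0.0, 1.271]
contact_force: [-1.2, 0.9, 0.3]
opening: 0.0274
```

```bash
python3 -c "
from h import *
th()
to(*arc(.63))
p=read_camera('side');a=p['img'][150:270,220:370,::-1];cv2.imwrite('pics/s8.png',cv2.resize(a,None,fx=5,fy=5,interpolation=2))
for q in ('dust_cap','cap_holder','roller_top'): print(q,[(d['location'],d['score']) for d in tip_of(q,p)])"
```

```text
theta 0.5798676526989384 r 0.08586567461675554 yaw-theta 0.6096271285641557
t 15.1167 pos [0.5181 0.4062 0.1116] rot [-3.1389 -0.0003  1.2714] F [-1.2283  0.9027  0.2922] open 0.027363205515458504 q [0.5477 0.7547 1.3313 0.0025 1.0571 0.8459]
offset mm [-0.8463  4.2878  0.5542] norm 4.405558160742317 rows 0.10564887675641048 rotvec [-0.0027 -0.0003  0.0204]
dust_cap [([0.4757, 0.2119, 0.0096], 0.71), ([0.3855, 0.3818, -0.0026], 0.66)]
cap_holder [([0.5741, 0.5678, -0.0002], 0.16)]
roller_top [([0.5155, 0.4013, 0.0752], 0.53)]
```

View pics/s8.png

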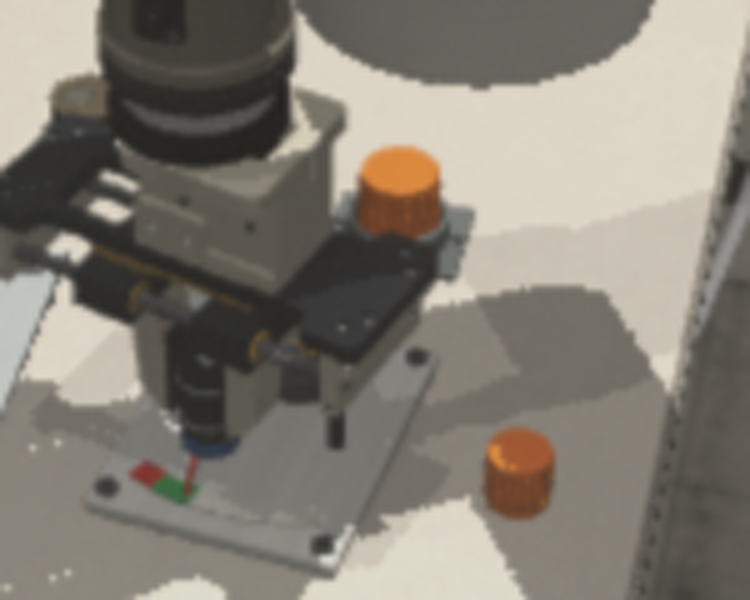

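Request:
apply_moves(motion=[{"offset":[-0.3,3,0],"rotation":[0,0,-0.02]},{"offset":[-0.3,3,0],"rotation":[0,0,-0.02]},{"offset":[0,0,0],"rotation":[0,0,0]},{"offset":[0,0,0],"rotation":[0,0,0]}])

```text
time: 15.65
tool_pos: [0.5184, 0.4066, 0.1113]
tool_rot: [-3.126, -0.001, 1.312]
contact_force: [-2.5, -0.5, 1.3]
opening: 0.0274
```

```bash
python3 -c "
from h import *
th()
to(*arc(.63)); o=observe();print(o['torque'],o['qvel'])"
```

```text
theta 0.581622891366631 r 0.08634061491277266 yaw-theta 0.5689750736949668
t 15.65 pos [0.5184 0.4066 0.1113] rot [-3.1263 -0.001   1.312 ] F [-2.4794 -0.5351  1.3065] open 0.02743306293396772 q [0.5444 0.7587 1.3237 0.0133 1.0692 0.7967]
offset mm [-1.4931  4.0958  0.2459] norm 4.366426619306482 rows 0.104710470486966 rotvec [-0.0153 -0.0005  0.061 ]
[-0.1971 -0.1442  0.4308] [ 0.0019  0.0004  0.0024  0.0121  0.0106 -0.018 ]
```

Request:
apply_moves(motion=[{"offset":[-0.3,5,0],"rotation":[-0.008,0,0]},{"offset":[-0.3,5,0],"rotation":[-0.008,0,0]},{"offset":[0,1,0],"rotation":[0,0,0]},{"offset":[0,1,0],"rotation":[0,0,0]}])

```text
time: 15.98
tool_pos: [0.5242, 0.4057, 0.1113]
tool_rot: [-3.129, -0.001, 1.311]
contact_force: [-6.0, 1.1, 3.2]
opening: 0.0276
```

```bash
python3 -c "
from h import *
th()
to(*arc(.63)); o=observe();print(o['torque'],o['qvel'])"
```

```text
theta 0.6482233331907218 r 0.08726024702949674 yaw-theta 0.5699408730599909
t 15.9833 pos [0.5242 0.4057 0.1113] rot [-3.1292 -0.0012  1.3111] F [-5.9635  1.0766  3.203 ] open 0.027648030461566227 q [0.5394 0.7645 1.3114 0.0111 1.0735 0.7938]
offset mm [-2.1463 -1.7189  0.3006] norm 2.766090914934177 rows 0.06633311546604741 rotvec [-0.0125 -0.0008  0.0601]
[-0.0154  0.6552  0.0654] [-0.0074  0.0103 -0.0195  0.0203  0.0322 -0.0152]
```

Request:
apply_moves(motion=[{"offset":[0,0.5,0],"rotation":[0,0,0]},{"offset":[0,0.5,0],"rotation":[0,0,0]},{"offset":[0,0,0],"rotation":[0,0,0]},{"offset":[0,0,0],"rotation":[0,0,0]}])

```text
time: 16.32
tool_pos: [0.5237, 0.4059, 0.1113]
tool_rot: [-3.126, -0.001, 1.313]
contact_force: [-4.0, 1.3, 1.0]
opening: 0.0275
```

```bash
python3 -c "
from h import *
for i in range(6):
  p=read_camera('side' if i<5 else 'top');th();o=observe();print(o['tool_pos'],o['contact_force'],o['torque'],o['qvel'])
  if i==4:
    a=p['img'][150:270,220:370,::-1];cv2.imwrite('pics/s9.png',cv2.resize(a,None,fx=5,fy=5,interpolation=2))
    for q in ('dust_cap','cap_holder','roller_top'): print(q,[(d['location'],d['score']) for d in tip_of(q,p)])
cv2.imwrite('pics/t9.png',p['img'][:,:,::-1])
"
```

```text
theta 0.6424799226164128 r 0.08728927256546191 yaw-theta 0.5682200761491327
[0.5237 0.4059 0.1113] [-4.4374  0.3726  2.0712] [0.0637 0.1629 0.2566] [-0.0002 -0.0006 -0.0018 -0.0005  0.0008  0.0027]
theta 0.6426353694241627 r 0.08726013130594555 yaw-theta 0.5683924594247018
[0.5237 0.4059 0.1113] [-4.1774  1.8852  1.166 ] [0.0252 0.1624 0.2336] [-0.0008 -0.0004  0.0008  0.0002  0.0008  0.001 ]
theta 0.6429302600889928 r 0.08725543845406576 yaw-theta 0.5684717551309768
[0.5237 0.4059 0.1113] [-4.0224  0.0785  1.0548] [0.0563 0.191  0.2355] [-0.0002 -0.0004 -0.0006 -0.0006  0.0017 -0.0003]
theta 0.6429154490891298 r 0.08727757320771205 yaw-theta 0.568527771730625
[0.5237 0.4059 0.1113] [-4.3074  2.1054  1.4395] [0.0334 0.1721 0.273 ] [-0.0026 -0.0006 -0.0005  0.0007  0.0004 -0.0006]
theta 0.6431442563327082 r 0.08728606096210365 yaw-theta 0.5685849232392255
[0.5237 0.4059 0.1113] [-4.6758  1.0478  1.5481] [0.0704 0.1922 0.2004] [-0.0017  0.0006  0.0005 -0.0002 -0.0012  0.0004]
dust_cap [([0.4776, 0.2126, 0.0068], 0.8), ([0.3824, 0.3824, -0.0017], 0.71)]
cap_holder [([0.4735, 0.2036, -0.0008], 0.43)]
roller_top [([0.5208, 0.4019, 0.0779], 0.61)]
theta 0.6433353406808995 r 0.08726793291192116 yaw-theta 0.5686679115350977
[0.5238 0.4059 0.1113] [-4.6717  0.2855  2.1412] [0.0813 0.1829 0.2298] [ 0.0003  0.0006  0.0004 -0.0014  0.0012 -0.0003]
```

View pics/s9.png

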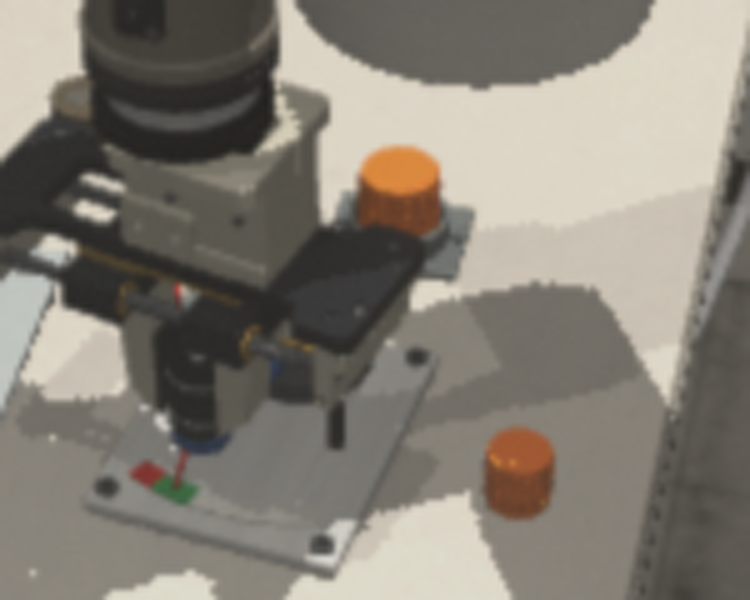

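View pics/t9.png

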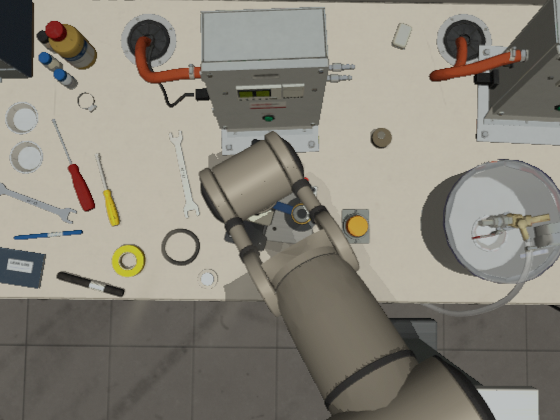

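```bash
python3 -c "
from h import *
print(hand_in());th();print(observe()['contact_force'])"
```

```text
the job is handed in; nothing more can be done
None
the job is handed in; nothing more can be done
```

I moved the larger orange cap from the roller into the cap holder and let go of it. I then gripped the roller, swung the arm past the click into the green zone, and handed in at about 16.7 s while still holding it.

My last checks before handing in:
- **Cap:** it stands upright in the holder ring in the side and top pictures. The finder put it within about 6 mm of my measured holder centre. That is no better than its own accuracy, so the pictures and the release pose (about 1 mm off centre) are the stronger evidence.
- **Arm:** the red pointer is in the middle of the green part. The angle worked out from the tool position is about 0.64 rad. The arm was still, with about 4.5 N of net push on the tool.
- **Bystanders:** the flange showed in the early pictures but was partly hidden by the arm in the last ones. I did not re-measure any bystander, but the spanner and puck look unmoved and I touched none of them.

Two readings disagreed. The holder detections scattered by about 5–10 mm in y, so I used the edges of its foot instead. The push also read only 1–2 N at first, because the grip was twisting the roller. I turned the gripper back slightly and pushed further to get the 4.5 N.

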